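Wind the dice roller and hold its plunger half-way

ROBOT

A 7-joint arm with a two-finger parallel gripper is mounted at the origin on the work surface. World frame = base frame: x ahead of the robot, y to its left, z up, the work surface at z = 0. Lengths are in m, angles in rad, forces in N, time in s.
With the tool pointing down it reaches from about 0.4 to 0.75 m from the base axis. Payload 19.5 kg.
Tool frame: the origin (TCP) lies where the fingers leave the gripper's body, on its centre line; the fingertips stand 73 mm ahead of it and the grasp point (between the pads) lies 54 mm ahead of it; z points along the fingers, y is the direction in which the jaws open and shut (so a half turn about z gives the same grasp; the last joint's range is limited). The gripper opens to 85 mm and grips with 20 to 120 N. Pads are 22 mm wide; open, the fingers measure 114 mm over their backs; the gripper's body (76 mm by 85 mm) begins 54 mm behind the grasp point. The pads swing forward as they close: fully open they stand 13 mm farther back than shut.
Start: joints at [1.302, 0.707, -0.028, 1.485, 0.022, 0.951, -0.075], TCP at [0.129, -0.56, 0.304] pointing down, gripper open.
Joint ranges: [-2.71, 2.71], [-0.32, 2.16], [-1.57, 1.52], [0, 2.45], [-1.46, 4.6], [0, 2.02], [-2.83, 2.83]. Speed limits (rad/s): [1.89, 1.89, 2.57, 2.57, 3.01, 3.01, 3.01].

INTERFACE

Orientations are given as a rotation vector (axis times angle).
In Python, from rig import bot, get_image, spot_in gives the robot as it stands. The module is installed in compiled form; this text tells all that it offers.
- The arm moves only by the tool jog_arm, never from a script. Its arguments are lists of equal length, an entry for each row: "delta_rot": the turn, a rotation vector about the tool's x, y, z in rad, a list of three; "delta_pos": the shift along the tool's x, y, z in cm, a list of three; "jaw": the opening, from -1 (shut) to 1 (fully open). A call has exactly 8 rows; each row shifts and turns the pose as measured when the row begins, along the tool's axes as they then stand; what a row does not reach is not made up. A row lasts 1/10 s, in which the tool goes at most 50 mm and 8.59 degrees, less where a joint would pass 70% of its speed; a pose out of reach is approached as far as the arm can. A call is refused whole if a number of a shift passes 5 or a number of a turn 0.15, either way. A call with a gripper value outside its range is refused whole. The fingers move at their own pace and stop on an object; "squeeze" is the grip in N (left out, the last holds). Time passes only in rows, so rows that do not move let the fingers close, or fill a call up. It gives the time, the measured TCP pose, the force and the opening at its end, in the units of the state.
- bot.state(): the state, without advancing time (a new reading comes with each control period).
- get_image(name): name is "scene" or "top"; returns a dict with "image" (420x560x3 uint8, blue, green, red), "range_z" (420x560 float32, m along the optical axis (not along the pixel's ray), 0 where there is no reading), "fx", "fy", "cx", "cy" (pixels), "k1" (the pictures are not rectified: a ray, as slopes to the right and down, at radius r is drawn at 1 + k1 r^2 times it, then the intrinsics apply), "T" (4x4, takes a point from camera to world coordinates). Camera axes: x right, y up, looking along -z (the intrinsics and any distortion apply to the point x, -y, -z); pixel columns grow to the right and rows downward; lengths in m; the calibration is good to about 2 mm. A picture is of the moment at which its call begins.
- bot.job_done(): hands the job in, once; it reports no verdict.
Trained networks look in a picture, given as the dict that the camera call returned (one of the last four; its "shot" number tells which), for a name from the list of things; names that differ only in an ending like _2 or _b are one class to them, and where a whole thing is asked for, a point or a joint stands for the part that bears it (a point fixed in the world has none). Each returns a list of dicts, best first, with "confidence" (0 to 1); they miss things now and then, are a little off and sometimes report something else, mostly with a low value. They report only what shows in the picture. A call takes as long as a camera call.
- spot_in(picture, query): "xy" ([column, row] in pixels, amid what is visible of it).
The state is a dict: "time_s": time; "joint_positions": joint angles; "qvel": joint speeds; "tau": joint torques, N m; "tcp_pos": TCP position; "tcp_rot": TCP orientation; "ft_force": force on the tool from outside, world axes, zero at the start; "moment": the same for the moment, N m; "finger_gap": finger opening in m.
Only numpy, scipy, OpenCV 4.12 (cv2) and the standard library are available. Lean on these libraries where they do the work, as an engineer would, in place of code of your own. Each camera call takes 0.05 s, during which the arm holds its last target.

TASK

Start the dice roller on the mahjong table: press its hinged pedal right down to its stop and let it spring fully back up, then press the red-capped plunger about half-way, so that the steel collar's rim lies within the yellow ring on the stem, and keep it there. Never push the plunger to the bottom, and leave the cup, ashtray and chips where they stand. The program finishes while the gripper is still holding the plunger down at that depth.

Things in the scene. Friction and masses are not known exactly. Their poses are not given: they have to be found in the camera images.
- console: dice roller, a dark grey box 270 x 150 x 36 mm fixed on the table, facing any way. Origin at the centre of its underside; z up, x along its 270 mm side from the plunger end (-x) to the pedal end (+x). Between them, centred 15 mm towards -x, is a clear dome (100 mm wide, top 84 mm above the table) over two green dice
- pedal_pad (a point): centre of the upper face of the pedal's black ribbed rubber pad (46 mm along the pedal, 54 mm wide). At rest it is about 102 mm along console +x, on the console's centre line, and 70 mm above the table; with the pedal on its stop it is about 107 mm along +x and 51 mm above the table. The pedal is a 60 mm wide aluminium plate, hinged 45 mm along console +x at 44 mm above the table, its free end towards +x pointing up
- pedal (a joint): hinge of the pedal in rad: 0 = up at rest, 0.32 = down on its stop. A spring returns it; pressed at the pad's centre it takes about 3 N to start and 8 N at the stop
- plunger_top (a point): centre of the flat top of the plunger's red cap (44 mm across, 10 mm thick), 98 mm along console -x on the centre line, 83 mm above the table at rest. The cap sits on a white stem 28 mm across, which goes straight down into a steel collar 56 mm across whose rim is 45 mm above the table. At rest 28 mm of stem shows; the yellow ring covers the stem from 8 to 16 mm above the collar's rim
- plunger (a joint): how far the plunger is pressed, in m: 0 = up at rest, 0.024 = at the bottom; the collar's rim lies within the yellow ring from 0.008 to 0.016, its middle at 0.012. A spring pushes it up: 4 N to start, 0.4 N more per mm (about 9 N half-way)
- cup_mid (a point): loose white ceramic cup, 76 mm across, 70 mm high, beside the roller; point at its centre, half-way up. A bystander
- ashtray_mid (a point): loose round steel ashtray, 110 mm across, 26 mm high, on the other side of the roller; point at its centre, half-way up. A bystander
- chips_mid (a point): loose stack of white chips in one piece, 40 mm across, 40 mm high, beside the roller; point at its centre, half-way up. A bystander

How it is judged:
By the outcome, as a careful person would: the job done as asked, in the order asked, and still so for the second after the job is handed in, while the arm keeps its last pose, push and grip.
It also fails if it takes over 45 s, if anything falls off the work surface, if the arm or the gripper's body presses on something with over 40 N, if the wrist force passes 120 N, or if a joint passes its speed limit or range.

## Working session

There is one attempt and no reset: what is moved stays moved. The work goes in short steps, Python scripts to look and compute and a tool call to move; the robot and the scene stay as the last step left them, time stands still between calls to the robot, and variables do not carry over. Pictures are saved under pics/ and viewed, and the job is handed in when it is done.

Besides the shell and the picture viewer there is one more tool, called after "Request:" as name(argument=value, ...), one argument or row to a line, values as JSON. jog_arm: Moves the arm, as the interface text tells. Its arguments: {"type":"object","properties":{"delta_rot":{"type":"array","items":{"type":"array","items":{"type":"number"}}},"delta_pos":{"type":"array","items":{"type":"array","items":{"type":"number"}}},"jaw":{"type":"array","items":{"type":"number"}},"squeeze":{"type":"number"}},"required":["delta_rot","delta_pos","jaw"]}

```bash
mkdir -p pics; cat > h.py <<'E'
import numpy as np, cv2
from rig import bot,get_image,spot_in
def px2w(im,u,v,z=None):
    p=cv2.undistortPoints(np.array([[[u,v]]],float),np.array([[im['fx'],0,im['cx']],[0,im['fy'],im['cy']],[0,0,1.]]),np.array([im['k1'],0,0,0]))[0,0]
    d=np.array([p[0],-p[1],-1.]);T=im['T']
    if z is None:
        r=np.median([x for x in im['range_z'][int(v)-1:int(v)+2,int(u)-1:int(u)+2].ravel() if x>0] or [0]); 
        return (T@np.r_[d*r,1])[:3]
    D=T[:3,:3]@d;o=T[:3,3];return o+D*(z-o[2])/D[2]
E
python3 - <<'E'
from h import *
s=bot.state();print(s)
for n in("scene","top"):
    im=get_image(n);cv2.imwrite(f'pics/{n}0.png',im['image']);print(n,im['T'].round(3).tolist(),im['k1'],im['fx'])
    for q in("console","pedal_pad","plunger_top","cup_mid","ashtray_mid","chips_mid"):
        for r in spot_in(im,q)[:2]:print(q,r,px2w(im,*r['xy']).round(4))
E
```

```text
{'time_s': 0.0, 'joint_positions': array([ 1.30231189,  0.70707125, -0.02761622,  1.48498335,  0.02199231,
        0.95091183, -0.07548694]), 'qvel': array([ 0.00059821, -0.00020281,  0.00027503,  0.00037335, -0.0011024 ,
        0.00022454,  0.00055635]), 'tau': array([ 7.13209265e-04, -8.83208442e+01,  1.23509813e+00, -2.36171114e+01,
        1.70536141e-02,  6.48236004e-03,  9.56133817e-06]), 'tcp_pos': array([ 0.12924784, -0.5600989 ,  0.30344934]), 'tcp_rot': array([-3.12036166e+00, -3.55361409e-01,  2.35228152e-04]), 'ft_force': array([ 1.38886122, -1.48740209,  0.27821059]), 'moment': array([-0.0028675 , -0.03316895, -0.03149296]), 'finger_gap': 0.08547567638182385}
scene [[0.562, -0.569, 0.601, 1.051], [0.827, 0.378, -0.416, -0.296], [0.009, 0.731, 0.683, 0.645], [0.0, 0.0, 0.0, 1.0]] -0.13246280479865696 434.6974336185179
console {'xy': [238.2, 269.9], 'confidence': 0.96} [ 0.6248 -0.0764  0.0694]
pedal_pad {'xy': [272.0, 229.8], 'confidence': 0.62} [0.5708 0.0294 0.0625]
plunger_top {'xy': [195.2, 279.6], 'confidence': 0.74} [ 0.6122 -0.1506  0.0811]
cup_mid {'xy': [153.9, 
[... 385 characters left out ...]
8, 0.954], [0.0, 0.0, 0.0, 1.0]] -0.14338983837348013 474.03391243751275
console {'xy': [343.3, 195.3], 'confidence': 0.66} [ 0.5707 -0.0447  0.08  ]
pedal_pad {'xy': [300.5, 200.8], 'confidence': 0.6} [0.5635 0.0365 0.0651]
plunger_top {'xy': [394.7, 177.2], 'confidence': 0.88} [ 0.6051 -0.1429  0.0841]
plunger_top {'xy': [319.5, 116.3], 'confidence': 0.23} [ 0.7628 -0.003   0.0036]
cup_mid {'xy': [403.2, 267.7], 'confidence': 0.79} [ 0.4397 -0.1684  0.0051]
ashtray_mid {'xy': [321.3, 118.0], 'confidence': 0.61} [ 0.7586 -0.0068  0.0042]
ashtray_mid {'xy': [341.9, 192.1], 'confidence': 0.31} [ 0.5768 -0.0421  0.0804]
chips_mid {'xy': [311.3, 266.2], 'confidence': 0.8} [0.4401 0.0158 0.0407]
```

View pics/scene0.png

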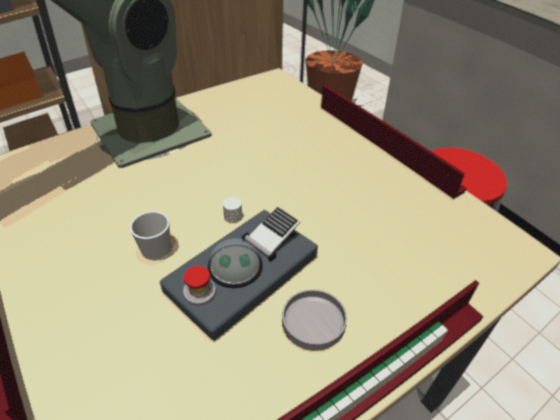

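View pics/top0.png

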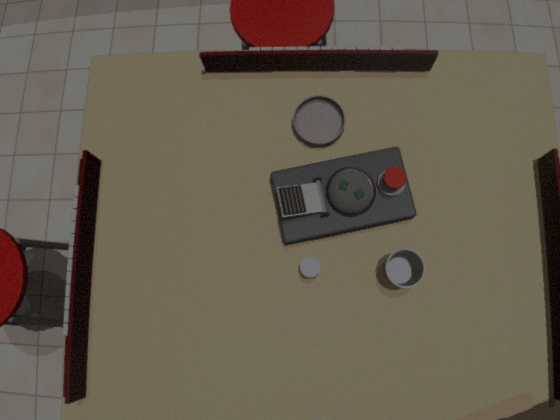

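The scene view shows the plunger at about (196,278) and the ribbed pad at (280,222). The top view shows the plunger at (394,178), the pad at (292,200), the cup at (404,268), the chips at (310,267) and the ashtray at (319,121). Next I'll measure the poses more precisely.

```bash
python3 - <<'E'
from h import *
for n in("top","scene"):
    im=get_image(n);I=im['image'].astype(int)
    b,g,r=I[...,0],I[...,1],I[...,2]
    red=((r>110)&(g<70)&(b<70)).astype(np.uint8)
    k,l,st,c=cv2.connectedComponentsWithStats(red)
    ref={"top":(394,178),"scene":(197,276)}[n]
    j=l[ref[1],ref[0]];print(n,'red',st[j],c[j])
    if n=="top": cap=px2w(im,*c[j],.083);print('cap',cap)
    else: print('cap scene z.081',px2w(im,*c[j],.081))
    # point cloud
    vv,uu=np.mgrid[0:420,0:560]
    K=np.array([[im['fx'],0,im['cx']],[0,im['fy'],im['cy']],[0,0,1.]])
    p=cv2.undistortPoints(np.stack([uu.ravel(),vv.ravel()],1)[:,None].astype(float),K,np.array([im['k1'],0,0,0]))[:,0]
    R=im['range_z'].ravel();P=np.c_[p[:,0]*R,-p[:,1]*R,-R]@im['T'][:3,:3].T+im['T'][:3,3]
    bx=(abs(P[:,0]-.58)<.17)&(abs(P[:,1]+.045)<.19)&(R>0)
    dark=(I.max(2).ravel()<75)&bx
    m=bx&(P[:,2]>.028)
    # exclude cup/chips: keep largest component
    k,l,st,c=cv2.connectedComponentsWithStats(m.reshape(420,560).astype(np.uint8))
    j=1+np.argmax(st[1:,4]);mm=(l==j).ravel()
    Q=P[mm];rect=cv2.minAreaRect(Q[:,:2].astype(np.float32));print('rect',rect,Q[:,2].max())
    print('topz',np.median(P[mm&dark][:,2]))
    np.save(n+'.npy',Q)
    crop=im['image'][130:260,260:430] if n=="top" else im['image'][190:340,140:330]
    cv2.imwrite(f'pics/{n}c.png',cv2.resize(crop,None,fx=4,fy=4,interpolation=cv2.INTER_CUBIC))
E
```

```text
top red [385 168  20  19 242] [394.6322314  176.81404959]
cap [ 0.60612465 -0.14302815  0.083     ]
rect ((0.5860967040061951, -0.04642528295516968), (0.15174727141857147, 0.2703997492790222), 12.0755615234375) 0.08808652505496417
topz 0.03689331125840928
scene red [184 266  26  21 433] [196.41801386 276.05773672]
cap scene z.081 [ 0.60658358 -0.14549929  0.081     ]
rect ((0.5860728025436401, -0.0496295690536499), (0.15082016587257385, 0.2706565260887146), 11.804523468017578) 0.08588726330921881
topz 0.03756258401246437
```

View pics/topc.png

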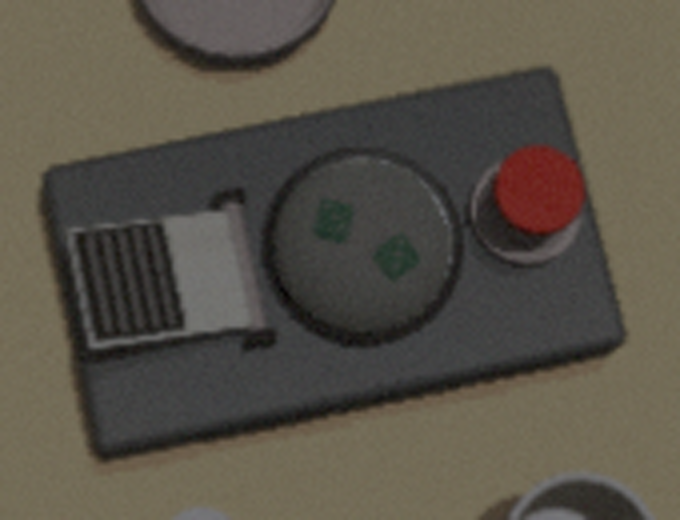

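Request:
jog_arm(
  delta_rot=[
    [0, 0, 0],
    [0, 0, 0],
    [0, 0, 0],
    [0, 0, 0],
    [0, 0, 0],
    [0, 0, 0],
    [0, 0, 0],
    [0, 0, 0],
  ],
  delta_pos=[
    [3.5, -3.1, 0],
    [3.5, -3.1, 0],
    [3.5, -3.1, 0],
    [3.5, -3.1, 0],
    [3.5, -3.1, 0],
    [3.5, -3.1, 0],
    [3.5, -3.1, 0],
    [3.5, -3.1, 0],
  ],
  jaw=[-1, -1, -1, -1, -1, -1, -1, -1],
  squeeze=30,
)

```text
time_s: 1.6
tcp_pos: [0.3502, -0.249, 0.303]
tcp_rot: [3.12, 0.339, 0.001]
ft_force: [1.1, -1.5, -0.5]
finger_gap: -0.0
```

Request:
jog_arm(
  delta_rot=[
    [0, 0, 0],
    [0, 0, 0],
    [0, 0, 0],
    [0, 0, 0],
    [0, 0, 0],
    [0, 0, 0],
    [0, 0, 0],
    [0, 0, 0],
  ],
  delta_pos=[
    [3.4, -3.1, 1.0],
    [3.4, -3.1, 1.0],
    [3.4, -3.1, 1.0],
    [3.4, -3.1, 1.0],
    [3.4, -3.1, 1.0],
    [3.4, -3.1, 1.0],
    [3.4, -3.1, 1.0],
    [3.4, -3.1, 1.0],
  ],
  jaw=[-1, -1, -1, -1, -1, -1, -1, -1],
)

```text
time_s: 2.4
tcp_pos: [0.5705, 0.0662, 0.2215]
tcp_rot: [3.117, 0.34, 0.009]
ft_force: [0.8, 0.1, -0.1]
finger_gap: 0.0
```

Request:
jog_arm(
  delta_rot=[
    [0, 0, 0],
    [0, 0, 0],
    [0, 0, 0],
    [0, 0, 0],
    [0, 0, 0],
    [0, 0, 0],
    [0, 0, 0],
    [0, 0, 0],
  ],
  delta_pos=[
    [-0.5, 0.5, 1],
    [-0.4, 0.4, 1],
    [0, 0, 1],
    [0, 0, 1],
    [0, 0, 1],
    [0, 0, 0.8],
    [0, 0, 0.5],
    [0, 0, 0],
  ],
  jaw=[-1, -1, -1, -1, -1, -1, -1, -1],
)

```text
time_s: 3.2
tcp_pos: [0.5661, 0.0622, 0.1526]
tcp_rot: [3.118, 0.353, 0.01]
ft_force: [0.3, -0.5, 1.1]
finger_gap: -0.0003
```

```bash
python3 - <<'E'
from h import *
print({k:v for k,v in bot.state().items() if k in('tcp_pos','ft_force','joint_positions')})
im=get_image("scene");cv2.imwrite('pics/s1.png',cv2.resize(im['image'][150:340,140:390],None,fx=3,fy=3,interpolation=cv2.INTER_CUBIC))
E
```

```text
{'joint_positions': array([-0.21660854,  0.9130227 ,  0.09761242,  1.66534789, -0.13814097,
        0.56358945, -1.38538537]), 'tcp_pos': array([0.56614785, 0.06222307, 0.15255106]), 'ft_force': array([ 0.33430967, -0.54627605,  1.08306597])}
```

View pics/s1.png

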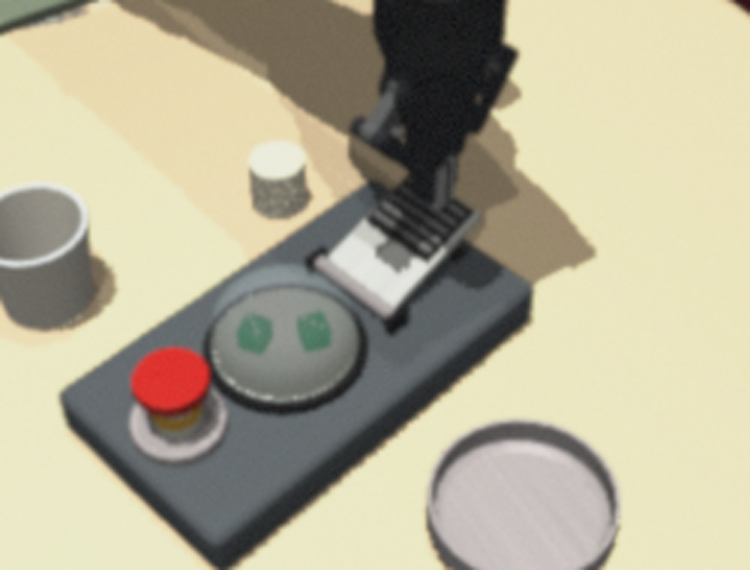

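Request:
jog_arm(
  delta_rot=[
    [0, 0, 0],
    [0, 0, 0],
    [0, 0, 0],
    [0, 0, 0],
    [0, 0, 0],
    [0, 0, 0],
    [0, 0, 0],
    [0, 0, 0],
  ],
  delta_pos=[
    [-0.1, 0.5, 0],
    [0, 0, 0.3],
    [0, 0, 0.3],
    [0, 0, 0.3],
    [0, 0, 0.3],
    [0, 0, 0.3],
    [0, 0, 0.3],
    [0, 0, 0],
  ],
  jaw=[-1, -1, -1, -1, -1, -1, -1, -1],
)

```text
time_s: 4.05
tcp_pos: [0.5673, 0.0574, 0.135]
tcp_rot: [3.119, 0.354, 0.015]
ft_force: [-0.9, 0.2, 5.1]
finger_gap: -0.0001
```

Request:
jog_arm(
  delta_rot=[
    [0, 0, 0],
    [0, 0, 0],
    [0, 0, 0],
    [0, 0, 0],
    [0, 0, 0],
    [0, 0, 0],
    [0, 0, 0],
    [0, 0, 0],
  ],
  delta_pos=[
    [-0.2, 0, 0.2],
    [0, 0, 0.2],
    [0, 0, 0.2],
    [0, 0, 0.2],
    [0, 0, 0.2],
    [0, 0, 0.15],
    [0, 0, 0],
    [0, 0, 0],
  ],
  jaw=[-1, -1, -1, -1, -1, -1, -1, -1],
)

```text
time_s: 4.85
tcp_pos: [0.5658, 0.0584, 0.1244]
tcp_rot: [3.121, 0.357, 0.018]
ft_force: [-2.3, 0.6, 7.6]
finger_gap: 0.0003
```

Request:
jog_arm(
  delta_rot=[
    [0, 0, 0],
    [0, 0, 0],
    [0, 0, 0],
    [0, 0, 0],
    [0, 0, 0],
    [0, 0, 0],
    [0, 0, 0],
    [0, 0, 0],
  ],
  delta_pos=[
    [0, 0, 0.1],
    [0, 0, 0.1],
    [0, 0, 0.1],
    [0, 0, 0.1],
    [0, 0, 0.1],
    [0, 0, 0.1],
    [0, 0, 0],
    [0, 0, 0],
  ],
  jaw=[-1, -1, -1, -1, -1, -1, -1, -1],
)

```text
time_s: 5.65
tcp_pos: [0.5656, 0.0584, 0.1241]
tcp_rot: [3.121, 0.357, 0.022]
ft_force: [-1.1, -0.0, 7.2]
finger_gap: 0.0002
```

Request:
jog_arm(
  delta_rot=[
    [0, 0, 0],
    [0, 0, 0],
    [0, 0, 0],
    [0, 0, 0],
    [0, 0, 0],
    [0, 0, 0],
    [0, 0, 0],
    [0, 0, 0],
  ],
  delta_pos=[
    [0, 0, 0.2],
    [0, 0, 0.3],
    [0, 0, 0.3],
    [0, 0, 0.3],
    [0, 0, 0.3],
    [0, 0, 0.3],
    [0, 0, 0.3],
    [0, 0, 0.3],
  ],
  jaw=[-1, -1, -1, -1, -1, -1, -1, -1],
)

```text
time_s: 6.45
tcp_pos: [0.5654, 0.0583, 0.1218]
tcp_rot: [-3.119, -0.355, -0.035]
ft_force: [-19.6, 0.7, 71.2]
finger_gap: -0.0002
```

```bash
python3 - <<'E'
from h import *
im=get_image("scene");cv2.imwrite('pics/s2.png',cv2.resize(im['image'][150:340,140:390],None,fx=3,fy=3,interpolation=cv2.INTER_CUBIC))
E
```

```text
(no output)
```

View pics/s2.png

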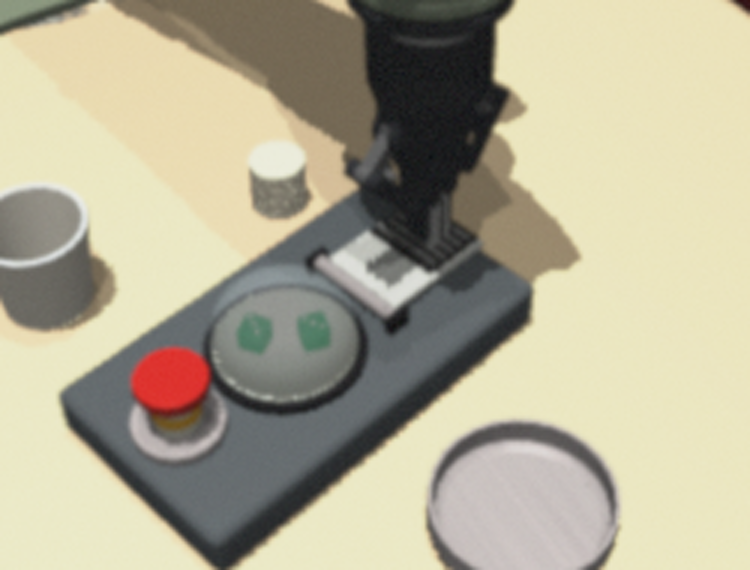

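The picture shows the pedal flat at (410,255), and 71 N of force confirms it is on its stop. I'll raise the arm now.

Request:
jog_arm(
  delta_rot=[
    [0, 0, 0],
    [0, 0, 0],
    [0, 0, 0],
    [0, 0, 0],
    [0, 0, 0],
    [0, 0, 0],
    [0, 0, 0],
    [0, 0, 0],
  ],
  delta_pos=[
    [0, 0, -0.5],
    [0, 0, -1],
    [0, 0, -1.5],
    [0, 0, -1.5],
    [0, 0, -1.5],
    [0, 0, -1],
    [0, 0, 0],
    [0, 0, 0],
  ],
  jaw=[-1, -1, -1, -1, -1, -1, -1, -1],
)

```text
time_s: 7.3
tcp_pos: [0.5636, 0.056, 0.1959]
tcp_rot: [3.121, 0.353, 0.036]
ft_force: [0.2, 0.1, -0.5]
finger_gap: -0.0002
```

```bash
python3 - <<'E'
from h import *
print(bot.state()['tcp_rot'])
im=get_image("scene");cv2.imwrite('pics/s3.png',cv2.resize(im['image'][150:340,140:390],None,fx=3,fy=3,interpolation=cv2.INTER_CUBIC))
E
```

```text
[3.12071373 0.35264593 0.0356776 ]
```

View pics/s3.png

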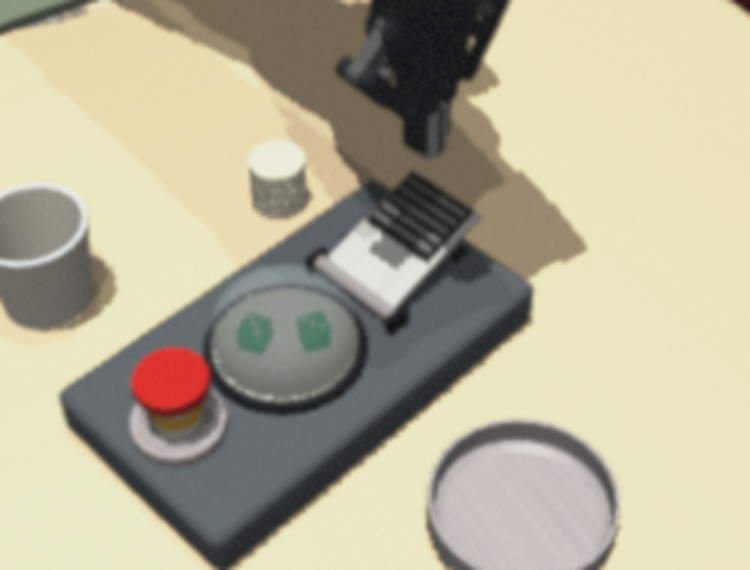

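Request:
jog_arm(
  delta_rot=[
    [0, -0.012, 0],
    [0, -0.011, 0],
    [0, 0, 0],
    [0, 0, 0],
    [0, 0, 0],
    [0, 0, 0],
    [0, 0, 0],
    [0, 0, 0],
  ],
  delta_pos=[
    [0, 2, 0],
    [0, 4, 0],
    [0, 4, 0],
    [0, 4, 0],
    [-0.1, 4, 0],
    [-0.1, 2.4, 0],
    [0, 0, 0.8],
    [0, 0, 0.8],
  ],
  jaw=[-1, -1, -1, -1, -1, -1, -1, -1],
)

```text
time_s: 8.15
tcp_pos: [0.6074, -0.1497, 0.1734]
tcp_rot: [3.12, 0.357, -0.012]
ft_force: [0.6, -0.0, 0.6]
finger_gap: -0.0002
```

Request:
jog_arm(
  delta_rot=[
    [0, 0, 0],
    [0, 0, 0],
    [0, 0, 0],
    [0, 0, 0],
    [0, 0, 0],
    [0, 0, 0],
    [0, 0, 0],
    [0, 0, 0],
  ],
  delta_pos=[
    [0, -0.5, 0.2],
    [0, 0, 0.2],
    [0, 0, 0.2],
    [0, 0, 0.2],
    [0, 0, 0.2],
    [0, 0, 0],
    [0, 0, 0],
    [0, 0, 0],
  ],
  jaw=[-1, -1, -1, -1, -1, -1, -1, -1],
)

```text
time_s: 8.95
tcp_pos: [0.6058, -0.14, 0.1611]
tcp_rot: [-3.119, -0.364, 0.015]
ft_force: [0.4, 0.3, -0.7]
finger_gap: -0.0
```

```bash
python3 - <<'E'
from h import *
print({k:v for k,v in bot.state().items() if k in('tcp_pos','tcp_rot','ft_force')})
im=get_image("scene");cv2.imwrite('pics/s4.png',cv2.resize(im['image'][200:340,130:310],None,fx=4,fy=4,interpolation=cv2.INTER_CUBIC))
E
```

```text
{'tcp_pos': array([ 0.60584952, -0.1400151 ,  0.16111217]), 'tcp_rot': array([-3.1193365 , -0.3644893 ,  0.01525602]), 'ft_force': array([ 0.39001601,  0.32088079, -0.73342847])}
```

View pics/s4.png

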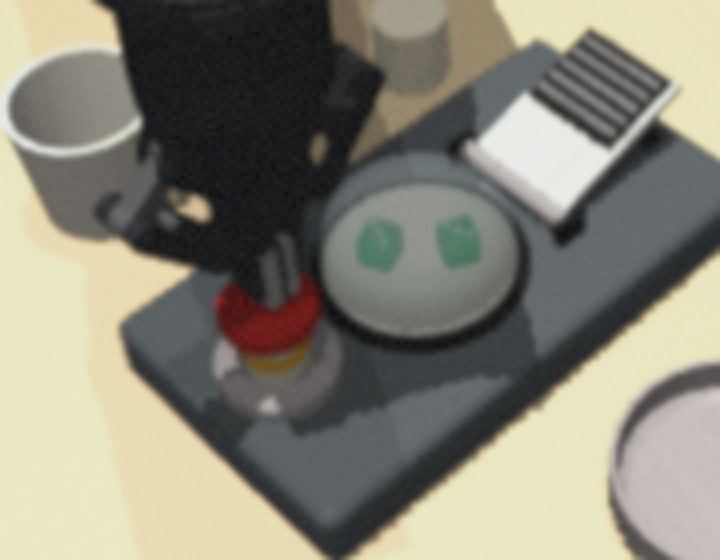

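Request:
jog_arm(
  delta_rot=[
    [0, 0, 0],
    [0, 0, 0],
    [0, 0, 0],
    [0, 0, 0],
    [0, 0, 0],
    [0, 0, 0],
    [0, 0, 0],
    [0, 0, 0],
  ],
  delta_pos=[
    [0, 0.3, 0],
    [0, 0, 0.2],
    [0, 0, 0.2],
    [0, 0, 0.2],
    [0, 0, 0.2],
    [0, 0, 0.2],
    [0, 0, 0],
    [0, 0, 0],
  ],
  jaw=[-1, -1, -1, -1, -1, -1, -1, -1],
)

```text
time_s: 9.8
tcp_pos: [0.6067, -0.1436, 0.1509]
tcp_rot: [-3.12, -0.364, 0.014]
ft_force: [-2.2, -0.0, 5.8]
finger_gap: 0.0003
```

Request:
jog_arm(
  delta_rot=[
    [0, 0, 0],
    [0, 0, 0],
    [0, 0, 0],
    [0, 0, 0],
    [0, 0, 0],
    [0, 0, 0],
    [0, 0, 0],
    [0, 0, 0],
  ],
  delta_pos=[
    [0, 0, 0.2],
    [0, 0, 0.2],
    [0, 0, 0.2],
    [0, 0, 0.15],
    [0, 0, 0],
    [0, 0, 0],
    [0, 0, 0],
    [0, 0, 0],
  ],
  jaw=[-1, -1, -1, -1, -1, -1, -1, -1],
)

```text
time_s: 10.6
tcp_pos: [0.6066, -0.1436, 0.145]
tcp_rot: [-3.12, -0.364, 0.012]
ft_force: [-1.3, -0.1, 7.3]
finger_gap: -0.0001
```

```bash
python3 - <<'E'
from h import *
F=[]
for i in range(3):
    im=get_image("scene" if i<2 else "top");s=bot.state();F.append(s['ft_force']);print(s['tcp_pos'],s['ft_force'],s['qvel'].round(3))
    cv2.imwrite(f'pics/s5{i}.png',cv2.resize(im['image'][225:325,150:260] if i<2 else im['image'][130:260,260:430],None,fx=5 if i<2 else 4,fy=5 if i<2 else 4,interpolation=cv2.INTER_CUBIC))
E
```

```text
[ 0.60663873 -0.14357397  0.14504786] [-2.40369407  0.59662535  8.2544657 ] [-0.     0.     0.001 -0.001  0.001 -0.     0.001]
[ 0.60664956 -0.14354426  0.14503951] [-2.41352246  0.4278963   7.23845615] [-0.001  0.002 -0.002 -0.001  0.001 -0.001  0.001]
[ 0.6066593  -0.1435625   0.14503307] [-2.19718866  0.18185404  6.79936035] [-0.     0.002  0.     0.    -0.001  0.001 -0.001]
```

View pics/s51.png

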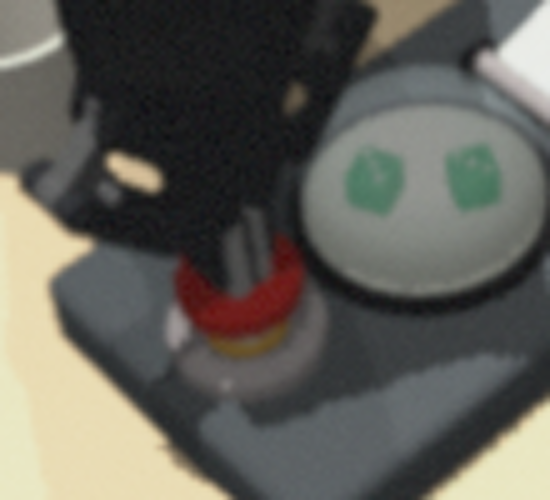

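```bash
python3 - <<'E'
from h import *
def prof(I):
    I=I.astype(float);out=[]
    for u in range(188,207):
        col=I[255:320,u-0];s=(col[:,2]-col[:,1])/(col.sum(1)+15)
        yl=(col[:,1]-col[:,0])/(col.sum(1)+15)
        k=np.where(s>.3)[0]
        if len(k)==0: out.append(np.nan);continue
        k=k[-1]; out.append(255+k+(s[k]-.3)/(s[k]-s[k+1]))
    return np.array(out)
a=cv2.imread('pics/scene0.png')
ims=[get_image("scene") for _ in range(3)];b=np.mean([i['image'].astype(float) for i in ims],0)
print(prof(a).round(1));print(prof(b).round(1));d=prof(b)-prof(a);print(d.round(1),np.nanmedian(d))
im=ims[0]
# predicted row shift of cap front-bottom edge per mm
def w2px(P):
    T=im['T'];c=T[:3,:3].T@(np.array(P)-T[:3,3]);x=np.array([c[0],-c[1]])/-c[2];r=x@x;x=x*(1+im['k1']*r);return x*[im['fx'],im['fy']]+[im['cx'],im['cy']]
C=np.array([.6065,-.144]);v=im['T'][:2,3]-C;v/=np.linalg.norm(v)
for d in(0,.008,.01,.012,.014,.016):print(d,'cap front edge',w2px([*(C+.022*v),.073-d]).round(1),'yellow top/bot at stem front',w2px([*(C+.014*v),.061-d]).round(1),w2px([*(C+.014*v),.053-d]).round(1),'rim',w2px([*(C+.014*v),.045]).round(1))
for u in(196,198,200): print(a[275:310,u].tolist(),'\n',b[275:310,u].round().tolist())
for u in (195,198,201): print([ (v,px2w(im,u,v)[2].round(4)) for v in range(276,296,2)])
print(bot.state()['ft_force'],bot.state()['time_s'])
E
```

```text
[285.1 285.8 286.9 287.5 287.7 287.6 287.8 287.9 287.8 287.5 287.5 287.3
 287.  286.6 286.3 285.9 285.2 284.8 283.7]
[287.7 289.4 290.1 290.7 291.2 291.4 291.4 291.5 291.5 291.5 291.4 291.2
 290.9 290.7 290.4 289.7 289.4 289.  288.1]
[2.7 3.6 3.2 3.1 3.5 3.8 3.7 3.6 3.7 4.  4.  3.9 4.  4.1 4.1 3.8 4.3 4.1
 4.4] 3.8214801296126097
0 cap front edge [199.7 288.9] yellow top/bot at stem front [199.8 289.5] [200.4 292.4] rim [200.9 295.3]
0.008 cap front edge [200.2 291.8] yellow top/bot at stem front [200.4 292.4] [200.9 295.3] rim [200.9 295.3]
0.01 cap front edge [200.4 292.6] yellow top/bot at stem front [200.5 293.1] [201. 296.] rim [200.9 295.3]
0.012 cap front edge [200.5 293.3] yellow top/bot at stem front [200.6 293.9] [201.2 296.7] rim [200.9 295.3]
0.014 cap front edge [200.7 294. ] yellow top/bot at stem front [200.8 294.6] [201.3 297.4] rim [200.9 295.3]
0.016 cap front edge [200.8 294.7] yellow top/bot at stem front [200.9 295.3] [201.4 298.1] rim [200.9 295.3]
[[40, 44, 200], [42, 46, 202], [42, 45, 201], [39, 43, 200], [41, 46, 201], [43, 47, 203], [39, 46, 200], [44, 47, 
[... 3754 characters left out ...]
0.0719)), (288, np.float64(0.0713)), (290, np.float64(0.0704)), (292, np.float64(0.0654)), (294, np.float64(0.0485))]
[(276, np.float64(0.0946)), (278, np.float64(0.0889)), (280, np.float64(0.0835)), (282, np.float64(0.0789)), (284, np.float64(0.0726)), (286, np.float64(0.0701)), (288, np.float64(0.0713)), (290, np.float64(0.0695)), (292, np.float64(0.065)), (294, np.float64(0.0499))]
[(276, np.float64(0.0878)), (278, np.float64(0.0843)), (280, np.float64(0.0793)), (282, np.float64(0.0735)), (284, np.float64(0.0726)), (286, np.float64(0.071)), (288, np.float64(0.0714)), (290, np.float64(0.0692)), (292, np.float64(0.0642)), (294, np.float64(0.0481))]
[-2.91411852  0.05993269  7.63501659] 10.9
```

Request:
jog_arm(
  delta_rot=[
    [0, 0, 0],
    [0, 0, 0],
    [0, 0, 0],
    [0, 0, 0],
    [0, 0, 0],
    [0, 0, 0],
    [0, 0, 0],
    [0, 0, 0],
  ],
  delta_pos=[
    [0, 0, 0.2],
    [0, 0, 0],
    [0, 0, 0],
    [0, 0, 0],
    [0, 0, 0],
    [0, 0, 0],
    [0, 0, 0],
    [0, 0, 0],
  ],
  jaw=[-1, -1, -1, -1, -1, -1, -1, -1],
)

```text
time_s: 11.7
tcp_pos: [0.6066, -0.1435, 0.1452]
tcp_rot: [3.12, 0.364, -0.011]
ft_force: [-2.8, 0.9, 8.3]
finger_gap: -0.0001
```

```bash
python3 - <<'E'
from h import *
def prof(I):
    I=I.astype(float);out=[]
    for u in range(190,207):
        col=I[255:320,u];s=(col[:,2]-col[:,1])/(col.sum(1)+15);k=np.where(s>.3)[0][-1]
        out.append(255+k+(s[k]-.3)/(s[k]-s[k+1]))
    return np.array(out)
a=cv2.imread('pics/scene0.png')
im=get_image("scene");print(np.median(prof(im['image'])-prof(a))/.365,'mm')
for _ in range(3):
    t=get_image("top");s=bot.state();print(s['time_s'],s['tcp_pos'],s['ft_force'])
cv2.imwrite('pics/s6.png',cv2.resize(im['image'][180:360,130:370],None,fx=3,fy=3,interpolation=cv2.INTER_CUBIC))
for q in("cup_mid","ashtray_mid","chips_mid"):print(q,[r['xy'] for r in spot_in(t,q)[:1]])
E
```

```text
10.21316919787355 mm
11.8 [ 0.60655786 -0.1435454   0.14519388] [-2.76915476  1.20386239  7.6080257 ]
11.85 [ 0.60658784 -0.14352399  0.14519288] [-1.83380386  0.83121608  8.0257513 ]
11.9 [ 0.60657456 -0.14352303  0.14517453] [-2.8562973   0.69880044  7.97262123]
cup_mid []
ashtray_mid [[321.8, 115.0]]
chips_mid [[307.7, 270.2]]
```

View pics/s6.png

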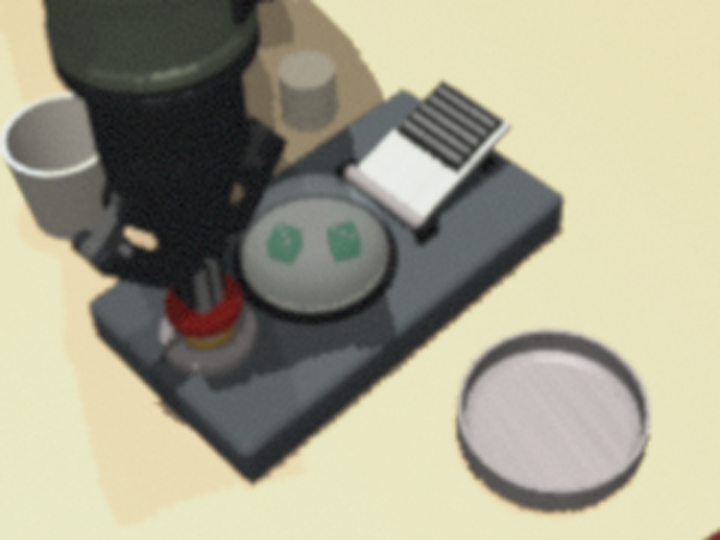

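Request:
jog_arm(
  delta_rot=[
    [0, 0, 0],
    [0, 0, 0],
    [0, 0, 0],
    [0, 0, 0],
    [0, 0, 0],
    [0, 0, 0],
    [0, 0, 0],
    [0, 0, 0],
  ],
  delta_pos=[
    [0, 0, 0.2],
    [0, 0, 0.2],
    [0, 0, 0],
    [0, 0, 0],
    [0, 0, 0],
    [0, 0, 0],
    [0, 0, 0],
    [0, 0, 0],
  ],
  jaw=[-1, -1, -1, -1, -1, -1, -1, -1],
)

```text
time_s: 12.85
tcp_pos: [0.6065, -0.1435, 0.1435]
tcp_rot: [3.12, 0.364, -0.01]
ft_force: [-2.8, 0.0, 8.5]
finger_gap: -0.0001
```

```bash
python3 - <<'E'
from h import *
def prof(I):
    I=I.astype(float);out=[]
    for u in range(190,207):
        col=I[255:320,u];s=(col[:,2]-col[:,1])/(col.sum(1)+15);k=np.where(s>.3)[0][-1]
        out.append(255+k+(s[k]-.3)/(s[k]-s[k+1]))
    return np.array(out)
a=cv2.imread('pics/scene0.png')
for _ in range(4):
    im=get_image("scene");print(np.median(prof(im['image'])-prof(a))/.365,'mm')
    s=bot.state();print(s['time_s'],s['tcp_pos'],s['ft_force'])
E
```

```text
12.114567204997762 mm
12.9 [ 0.60650432 -0.14353391  0.14354788] [-2.84361436 -0.36112529  8.34577415]
12.03977812324831 mm
12.95 [ 0.6065329  -0.14349676  0.14354543] [-2.40275527  1.3553501   9.17217695]
12.072073565182981 mm
13.0 [ 0.60652747 -0.14352881  0.14352454] [-1.78879588  0.52211576  8.19423855]
12.04097417230047 mm
13.05 [ 0.60651258 -0.14348865  0.14350579] [-2.65278406  0.03477883  8.48853913]
```

The image puts the depth at about 12 mm, the TCP height at about 12.5 mm and the force at about 11 mm. The plunger is steady, so I'll hand the job in.

```bash
python3 - <<'E'
from rig import bot
print(bot.job_done())
E
```

```text
the job is handed in; nothing more can be done
None
```

I pressed the pedal to its stop and let it spring back up. I then pressed the plunger to about 12 mm with the shut fingertips and handed the job in at about 13 s with the gripper still holding it there.

**Pedal:** At the stop the downward force rose sharply to about 71 N. That is far more than the 8 N the pedal needs, because my last steps down were coarse. It came from the fingertips rather than the gripper's body and stayed under the 120 N wrist limit. A picture taken after I raised the arm showed the pedal back up.

**Plunger:** The last checks put the depth inside the 8–16 mm yellow-ring range:

| Check | Depth |
|---|---|
| Camera, how far the cap moved | 12.0–12.1 mm |
| TCP height | about 12.5 mm |
| Force, about 8.5 N | about 11 mm |

The force reading was slightly lower than the other two but still within range. The plunger held steady over the last four pictures and never went near the bottom. Earlier small steps of 1–2 mm barely moved the arm under load, so I added two more to centre the depth.

**Bystanders:** Nothing touched the cup, ashtray or chips. The ashtray and chips were found within about 5 pixels of where they started. The last network check missed the cup, which the arm partly hid, but in the scene picture it stood where it had been.

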